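Sterilise the dibber and the snips

ROBOT

A 6-joint arm with a two-finger parallel gripper is mounted at the origin on a cart in front of the work surface, level with it; the furniture and walls round the work are solid. World frame = base frame: x ahead of the robot, y to its left, z up, the work surface at z = 0. Lengths are in m, angles in rad, forces in N, time in s.
With the tool pointing down it reaches from about 0.4 to 0.825 m from the base axis. Payload 7 kg.
Tool frame: the origin (TCP) lies at the very end of the fingers, on their centre line; the grasp point (between the pads) lies arm.grip_point_offset behind it (arm.grip_point_offset is the distance from the TCP to the grasp point, in m); z points along the fingers, y is the line along which they close (so a half turn about z gives the same grasp; the last joint's range is limited). The gripper opens to 88 mm and grips with 3 to 60 N. Pads are 19 mm wide; open, the fingers measure 130 mm over their backs; the gripper's body (78 mm by 193 mm) begins 47 mm behind the grasp point.
Start: joints at [-0.957, 0.359, 0.012, 0, -1.224, -0.288], TCP at [0.216, -0.639, 0.227] pointing down, gripper open.
Joint ranges: [-3.07, 3.07], [-1.43, 2.12], [-1.02, 1.25], [-3.03, 1.67], [-3.05, -0], [-3.03, 3.03]. Speed limits (rad/s): [2.39, 2.39, 3.01, 3.14, 3.14, 3.14].

INTERFACE

Orientations are given as [roll, pitch, yaw] about the fixed x, y, z axes, in that order (R = Rz(yaw) Ry(pitch) Rx(roll)).
In Python, from station import arm gives the robot as it stands.
- The arm moves only by the shell command python3 -m crank 'ROWS' [OPENING] [FORCE]. ROWS is JSON, a list of rows, each an object of numbers: "dx", "dy", "dz": the shift along the tool's x, y, z in cm; "wx", "wy", "wz": the turn, a rotation vector about the tool's x, y, z in degrees. A call has exactly 10 rows; each row is the pose to reach, as a shift and turn from the pose commanded when the call began, along the tool's axes at that moment; what a row does not reach only later rows make up. A row lasts 1/8 s, in which the tool goes at most 62.5 mm and 10.7 degrees, less where a joint would pass 70% of its speed; a pose out of reach is approached as far as the arm can. A call with a gripper value outside its range is refused whole. OPENING is the finger opening in cm, from 0 to 8.76, set as the call begins (- or left out, the last holds). The fingers move at their own pace and stop on an object; FORCE is the grip in N (left out, the last holds). Time passes only in rows, so rows that repeat a pose let the fingers close, or fill a call up. It gives the time, the measured TCP pose, the force, the opening and the grip force at its end, in the units of the state.
- arm.get_state(): the state, without advancing time (a new reading comes with each control period).
- arm.grab_frame(name): name is "scene" or "top" or "wrist"; returns the picture (480x640x3 uint8, red, green, blue); there is no depth.
- arm.calibration(name): a dict with "fx", "fy", "cx", "cy" (pixels), "dist_coeffs" ([k1, k2, p1, p2, k3] as OpenCV has them; the pictures are not rectified), "world_from_camera" (4x4, takes a point from camera to world coordinates). Camera axes: x right, y down, z forward; pixel columns grow to the right and rows downward; lengths in m; the calibration is good to about 2 mm. A picture is of the moment at which its call begins: read the wrist's pose just before it. calibration takes no time and is no camera call; for the wrist camera it gives the pose at the moment of the call.
- arm.job_done(): hands the job in; it is judged then, once.
Trained networks look in the newest picture that a camera, given by its name, has taken for a name from the list of things; names that differ only in an ending like _2 or _b are one class to them, and where a whole thing is asked for, a point or a joint stands for the part that bears it (a point fixed in the world has none). Each returns a list of dicts, best first, with "confidence" (0 to 1); they miss things now and then, are a little off and sometimes report something else, mostly with a low value. They report only what shows in the picture. A call takes as long as a camera call.
- arm.find_in(camera, query): "centre" ([x, y, z] in m, in world coordinates, good to about 4 mm: the middle of the surface that is visible of it).
- arm.masks_of(camera, query): "pixels" (480x640 bool, what is visible of it).
- arm.mark_of(camera, query): "centre" ([x, y, z] in m, in world coordinates, good to about 4 mm: a listed point, or the origin of a listed thing).
The state is a dict: "t": time; "q": joint angles; "qd": joint speeds; "joint_efforts": joint torques, N m; "eef_pos": TCP position; "ee_rot": TCP orientation; "force": force on the tool from outside, world axes, zero at the start; "moment": the same for the moment, N m; "width": finger opening in m; "gripper_force": force on a finger pad.
Only numpy, scipy, OpenCV 4.12 (cv2) and the standard library are available. Lean on these libraries where they do the work, as an engineer would, in place of code of your own. Each camera call takes 0.05 s, during which the arm holds its last target. There are 200 camera calls.

TASK

Lay the wooden dibber and the near pair of snips flat, the same way up as they lie now, side by side across the two rails of the lamp steriliser, so that each bridges the gap. Then start the lamp: push the toggle on the switch box all the way over toward the steriliser (never away from it), hold it there for a good second, and let it spring back upright. Leave the tools lying across the rails and everything else on the bench where it is.

Things in the scene. Friction and masses are not known exactly. Their poses are not given: they have to be found in the camera images.
- steriliser: fixed grey trough (196 along x, 112 along y) with a lamp tube low in it and two steel rails on its side walls. Origin: centre of underside, z up. Rails run along x, 190 long, 14 wide, centred at y = +-45 (open gap 76), flat tops at z = 75. Fingers can dip between them to z = 52. It stands left or right of the switch box (lengths in mm)
- switch_box: fixed grey box, foot 112 along x, 122 along y; flat top at z = 55; cable gland on its +x side. Origin: centre of underside, z up. The toggle stands in the middle of its top, pivot at (0, 0, 50), and swings along the box's y. The steriliser lies on its +y or -y side (lengths in mm)
- toggle (a joint): angle (rad) of the black bat toggle on the switch box: 0 upright at rest, positive = leaning to the box's +y, negative = to its -y; stops at +-0.5. Spring 0.6 N m per rad (about 5 N near the tip at the stop); recentres by itself when let go
- toggle_tip (a point): top end of the toggle, 80 above its pivot (130 above the bench when upright). The bat is a block 32 along the box's x, 16 along y, from 38 to 80 above the pivot, on a stem 12 thick (lengths in mm)
- dibber: wooden dibber (tapered planting stick), 138 long along its y, 28 wide (solid width 24), 28 high as it lies, 60 g or so. Origin: centre of its underside, z up. Lies loose on the bench to one side (lengths in mm)
- snips: garden snips with orange handles and slim blades, closed and rigid, 159 long along its y, 34 wide, 13 high, lying flat, 120 g or so. Origin: centre of its underside, z up. Solid over the full 34 width. Lies on the bench on the other side, near the front; a like pair out of reach at the far left is not meant (lengths in mm)
- pocket_book: bystander: small black hard-cover notebook, 93x136x24; leave alone (lengths in mm)
- tape_roll: bystander: roll of tan tape lying flat, 98 across, 48 high; leave alone (lengths in mm)
- dark_bottle: bystander: dark upright bottle, 52 across, 136 high; leave alone (lengths in mm)
- label_box: bystander: small carton, 61x88x46; leave alone (lengths in mm)
- timer: bystander: white timer lying between steriliser and switch box, 64x70x21; leave alone (lengths in mm)
- scoop: bystander: white measuring scoop, 43x127x18; leave alone (lengths in mm)

How it is judged:
By the outcome, as a careful person would: the job done as asked, in the order asked, and still so for the second after the job is handed in, with the robot touching nothing.
It also fails if it takes over 72 s, if anything falls off the work surface, if the arm or the gripper's body presses on something with over 40 N, if the wrist force passes 120 N, or if a joint passes its speed limit or range.

## Working session

There is one attempt and no reset: what is moved stays moved. The work goes in short steps, Python scripts to look and compute and a shell command to move; the robot and the scene stay as the last step left them, time stands still between calls to the robot, and variables do not carry over. Pictures are saved under pics/ and viewed, at most 10 in all, crops included, and the job is handed in when it is done.

```bash
mkdir -p pics; ls
python3 - <<'E'
from station import arm
import cv2,numpy as np
print(arm.grip_point_offset, arm.get_state())
for c in ("top","scene"):
    im=arm.grab_frame(c); cv2.imwrite(f"pics/{c}0.png",im[:,:,::-1])
    for n in ["steriliser","switch_box","toggle_tip","dibber","snips","timer","scoop","dark_bottle","tape_roll","label_box","pocket_book"]:
        print(c,n,[(np.round(d["centre"],3).tolist(),round(d["confidence"],2)) for d in arm.mark_of(c,n)[:3]])
E
```

```text
pics
0.0188 {'t': 0.0, 'q': array([-9.56893206e-01,  3.59351839e-01,  1.10412254e-02, -3.78527444e-04,
       -1.22411120e+00, -2.88090712e-01]), 'qd': array([-3.05977147e-04,  2.88932870e-03, -1.99889216e-04, -1.96581726e-05,
       -1.15846449e-03,  1.33959396e-05]), 'joint_efforts': array([ 2.29201636e-03, -5.82713521e+01,  2.93057370e+01,  6.99725837e+00,
        6.87906679e-03, -1.13666247e-04]), 'eef_pos': array([ 0.21586245, -0.63901533,  0.22563258]), 'ee_rot': array([ 3.13993305e+00, -1.20707832e-04, -2.81590905e+00]), 'force': array([0.06524147, 1.23501564, 0.35153786]), 'moment': array([ 0.05034152,  0.00105411, -0.01448048]), 'gripper_force': 0.0, 'width': 0.08773642530441117}
top steriliser [([0.536, -0.171, -0.0], 0.8)]
top switch_box [([0.533, 0.147, 0.002], 0.81), ([0.472, -0.001, -0.001], 0.29)]
top toggle_tip [([0.536, 0.147, 0.131], 0.48)]
top dibber [([0.485, 0.36, 0.002], 0.52)]
top snips [([0.456, -0.336, -0.002], 0.54)]
top timer [([0.47, 0.002, -0.001], 0.84)]
top scoop [([0.711, 0.172, -0.003], 0.74)]
top dark_bottle [([0.707, -0.25, 0.001], 0.83)]
top tape_roll [([0.719, 0.054, 0.003], 0.62)]
top label_box []
top pocket_book [([0.706, -0.092, -0.001], 0.77), ([0.702, 0.312, 0.0], 0.39)]
scene steriliser [([0.536, -0.168, -0.001], 0.69)]
scene switch_box [([0.534, 0.146, 0.001], 0.69), ([0.698, -0.252, -0.001], 0.55)]
scene toggle_tip [([0.537, 0.152, 0.133], 0.56)]
scene dibber [([0.488, 0.358, -0.006], 0.64)]
scene snips [([0.453, -0.34, 0.004], 0.66), ([0.488, 0.358, -0.002], 0.41)]
scene timer [([0.467, 0.0, 0.001], 0.86)]
scene scoop [([0.709, 0.176, -0.004], 0.94)]
scene dark_bottle [([0.701, -0.252, -0.003], 0.58)]
scene tape_roll [([0.72, 0.054, 0.004], 0.8)]
scene label_box [([0.701, 0.313, 0.001], 0.92)]
scene pocket_book [([0.703, -0.092, -0.0], 0.86)]
```

View pics/top0.png

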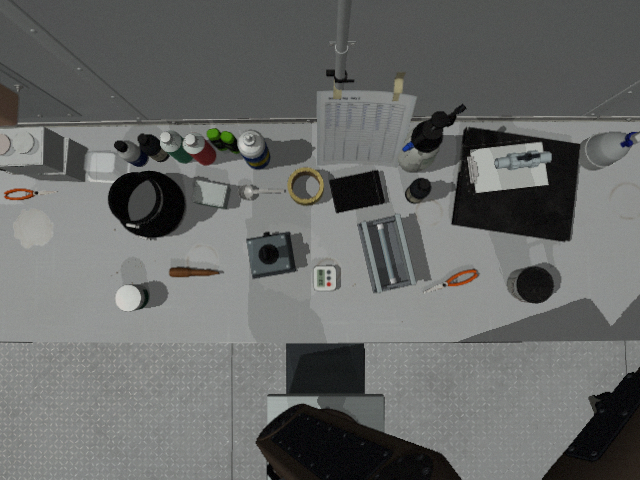

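View pics/scene0.png

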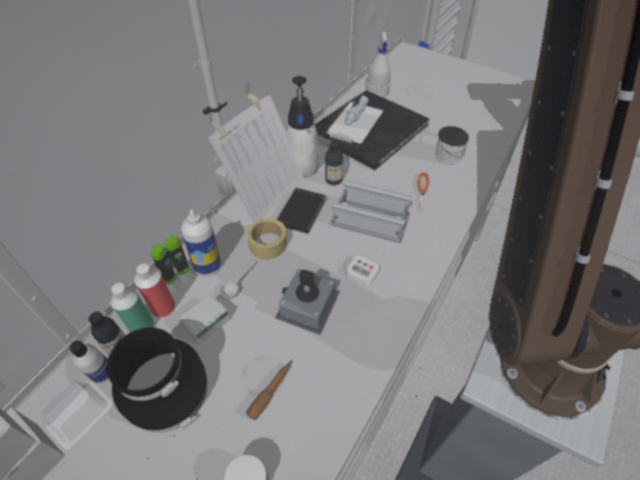

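```bash
cat > h.py <<'E'
from station import arm
import cv2,numpy as np
from scipy.spatial.transform import Rotation as Ro
def toplane(c,px,z):
    k=arm.calibration(c); K=np.array([[k["fx"],0,k["cx"]],[0,k["fy"],k["cy"]],[0,0,1]])
    u=cv2.undistortPoints(np.float64(px).reshape(-1,1,2),K,np.array(k["dist_coeffs"]))[:,0]
    T=np.array(k["world_from_camera"]); d=np.c_[u,np.ones(len(u))]@T[:3,:3].T; o=T[:3,3]
    return o+d*((z-o[2])/d[:,2])[:,None]
def outline(c,n,z,i=0):
    m=arm.masks_of(c,n)[i]; ct=max(cv2.findContours(m["pixels"].astype(np.uint8),0,1)[0],key=cv2.contourArea)
    p=toplane(c,ct[:,0,:],z)[:,:2]
    (cx,cy),wh,a=cv2.minAreaRect((p*1000).astype(np.float32)); 
    b=cv2.boxPoints(((cx,cy),wh,a)); e=[b[1]-b[0],b[2]-b[1]]; e=max(e,key=np.linalg.norm)
    print(c,n,round(m["confidence"],2),"centre",np.round([cx,cy],1),"size",np.round(sorted(wh),1),"long-axis deg",round(np.degrees(np.arctan2(e[1],e[0]))%180,1),"px",ct[:,0].mean(0).round())
    return p
def go(pos,rpy=None,yaw=None):
    """rows from current state pose: total shift (cm, tool axes) and rotvec deg"""
    s=arm.get_state(); R=Ro.from_euler("xyz",s["ee_rot"])
    T=Ro.from_euler("xyz",[np.pi,0,np.radians(yaw)])
    print("shift",np.round(R.inv().apply(np.array(pos)-s["eef_pos"])*100,2),"turn",np.round((R.inv()*T).as_rotvec(degrees=True),1))
E
python3 - <<'E'
from h import *
arm.grab_frame("top")
for n,z in (("dibber",.014),("snips",.008),("steriliser",.075),("switch_box",.055),("timer",.021)):
    for i in range(1):
        try: outline("top",n,z,i)
        except Exception as e: print(n,e)
E
```

```text
top dibber 0.56 centre [490.4 358.2] size [ 24.7 130.6] long-axis deg 89.8 px [193. 272.]
top snips 0.69 centre [ 456.4 -345.7] size [ 33.9 146.2] long-axis deg 115.9 px [451. 281.]
top steriliser 0.55 centre [ 535.5 -161.8] size [118.1 187.9] long-axis deg 12.8 px [387. 254.]
top switch_box 0.59 centre [538.1 140.7] size [114.2 118.5] long-axis deg 99.2 px [270. 255.]
top timer 0.83 centre [ 4.725e+02 -3.000e-01] size [59.6 67.5] long-axis deg 179.7 px [324. 277.]
```

Top view: dibber at px (193,272), handle to the left; near snips at (452,281), blades lower-left; steriliser at (387,254) turned about 12°; switch box at (270,254); timer between them. The scene view agrees. First I hover over the snips.

```bash
python3 -c "
from h import *
go([.44,-.34,.22],yaw=116)"
```

```text
shift [-30.81  21.2    0.66] turn [-0.  -0.  82.7]
```

```bash
python3 -m crank '[{"dx":-4,"dy":2.5,"wz":10},{"dx":-8,"dy":5.5,"wz":20},{"dx":-12,"dy":8,"wz":30},{"dx":-16,"dy":11,"wz":40},{"dx":-20,"dy":14,"wz":50},{"dx":-24,"dy":16.5,"wz":60},{"dx":-28,"dy":19,"wz":70},{"dx":-30.8,"dy":21.2,"wz":80},{"dx":-30.8,"dy":21.2,"wz":82.7},{"dx":-30.8,"dy":21.2,"wz":82.7}]' 8 15
python3 - <<'E'
from h import *
im=arm.grab_frame("wrist"); cv2.imwrite("pics/w1.png",im[:,:,::-1])
print(np.round(arm.calibration("wrist")["world_from_camera"],3).tolist())
print([(np.round(d["centre"],3).tolist(),round(d["confidence"],2)) for d in arm.mark_of("wrist","snips")[:2]])
outline("wrist","snips",.008)
E
```

```text
[[-0.321, 0.917, 0.238, 0.152], [0.947, 0.311, 0.08, -0.66], [-0.0, 0.251, -0.968, 0.385], [0.0, 0.0, 0.0, 1.0]]
[]
wrist snips 0.69 centre [ 463.2 -356.5] size [27.3 33.6] long-axis deg 24.8 px [467. 466.]$[0]: bad value
```

View pics/w1.png

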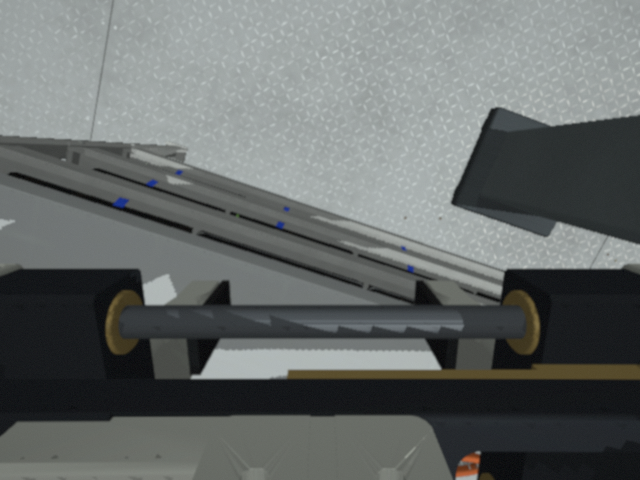

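The move was refused ("bad value": each row probably needs all six keys). The wrist view shows only the bench edge and floor, so the arm has not moved.

```bash
python3 -m crank '[{"dx":-4,"dy":2.5,"dz":0,"wx":0,"wy":0,"wz":10},{"dx":-8,"dy":5.5,"dz":0,"wx":0,"wy":0,"wz":20},{"dx":-12,"dy":8,"dz":0,"wx":0,"wy":0,"wz":30},{"dx":-16,"dy":11,"dz":0,"wx":0,"wy":0,"wz":40},{"dx":-20,"dy":14,"dz":0,"wx":0,"wy":0,"wz":50},{"dx":-24,"dy":16.5,"dz":0,"wx":0,"wy":0,"wz":60},{"dx":-28,"dy":19,"dz":0,"wx":0,"wy":0,"wz":70},{"dx":-30.8,"dy":21.2,"dz":0,"wx":0,"wy":0,"wz":80},{"dx":-30.8,"dy":21.2,"dz":0,"wx":0,"wy":0,"wz":82.7},{"dx":-30.8,"dy":21.2,"dz":0,"wx":0,"wy":0,"wz":82.7}]' 8 15
python3 - <<'E'
from h import *
im=arm.grab_frame("wrist"); cv2.imwrite("pics/w2.png",im[:,:,::-1])
print([(np.round(d["centre"],3).tolist(),round(d["confidence"],2)) for d in arm.mark_of("wrist","snips")[:2]])
outline("wrist","snips",.008)
go([.456,-.34,.003],yaw=116)
E
```

```text
t: 2.9
eef_pos: [0.4403, -0.3397, 0.2267]
ee_rot: [3.141, 0.0, 2.026]
force: [-0.2, 0.3, 0.6]
width: 0.0799
gripper_force: 0.0
[([0.458, -0.341, 0.002], 0.91), ([0.536, -0.162, 0.003], 0.4)]
wrist snips 0.64 centre [ 456.2 -341.8] size [ 34.1 152.3] long-axis deg 109.2 px [334. 226.]
shift [-0.68  1.48 22.36] turn [-0.  0. -0.]
```

View pics/w2.png

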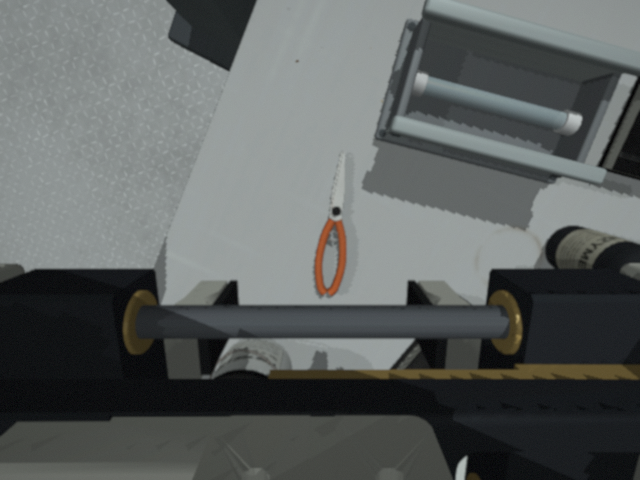

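Wrist view: snips lie at px (334,226), blades up toward (342,155), turned about 7° from the tool axis; the steriliser at upper right. I correct the yaw and go down.

```bash
python3 -m crank '[{"dx":-0.7,"dy":1.6,"dz":0,"wx":0,"wy":0,"wz":7},{"dx":-0.7,"dy":1.6,"dz":5,"wx":0,"wy":0,"wz":7},{"dx":-0.7,"dy":1.6,"dz":10,"wx":0,"wy":0,"wz":7},{"dx":-0.7,"dy":1.6,"dz":14,"wx":0,"wy":0,"wz":7},{"dx":-0.7,"dy":1.6,"dz":17,"wx":0,"wy":0,"wz":7},{"dx":-0.7,"dy":1.6,"dz":19,"wx":0,"wy":0,"wz":7},{"dx":-0.7,"dy":1.6,"dz":20.5,"wx":0,"wy":0,"wz":7},{"dx":-0.7,"dy":1.6,"dz":21.5,"wx":0,"wy":0,"wz":7},{"dx":-0.7,"dy":1.6,"dz":22.3,"wx":0,"wy":0,"wz":7},{"dx":-0.7,"dy":1.6,"dz":22.3,"wx":0,"wy":0,"wz":7}]' 7 15
python3 - <<'E'
from h import *
go([.457,-.341,.0035],yaw=109)
E
```

```text
t: 4.3
eef_pos: [0.4573, -0.3393, 0.0034]
ee_rot: [-3.141, -0.0, 1.902]
force: [-0.0, -0.4, 0.6]
width: 0.0699
gripper_force: 0.0
shift [-0.15 -0.08 -0.01] turn [-0. -0. -0.]
```

Close (20 N), then lift and fly toward a viewpoint over the steriliser.

```bash
python3 -m crank '[{"dx":0,"dy":0,"dz":0,"wx":0,"wy":0,"wz":0},{"dx":0,"dy":0,"dz":0,"wx":0,"wy":0,"wz":0},{"dx":0,"dy":0,"dz":0,"wx":0,"wy":0,"wz":0},{"dx":0,"dy":0,"dz":0,"wx":0,"wy":0,"wz":0},{"dx":0,"dy":0,"dz":0,"wx":0,"wy":0,"wz":0},{"dx":0,"dy":0,"dz":-2,"wx":0,"wy":0,"wz":0},{"dx":0,"dy":0,"dz":-6,"wx":0,"wy":0,"wz":0},{"dx":0,"dy":0,"dz":-11,"wx":0,"wy":0,"wz":0},{"dx":0,"dy":0,"dz":-16,"wx":0,"wy":0,"wz":0},{"dx":0,"dy":0,"dz":-20,"wx":0,"wy":0,"wz":0}]' 2 25
python3 - <<'E'
from h import *
go([.51,-.19,.22],yaw=102)
E
```

```text
t: 5.55
eef_pos: [0.4574, -0.3393, 0.2056]
ee_rot: [3.141, 0.001, 1.902]
force: [1.0, -0.2, -2.3]
width: 0.0255
gripper_force: 25.0
shift [12.41  9.83 -1.43] turn [0.1 0.  7. ]
```

```bash
python3 -m crank '[{"dx":2,"dy":1.7,"dz":-1,"wx":0,"wy":0,"wz":1},{"dx":5,"dy":4,"dz":-1.4,"wx":0,"wy":0,"wz":3},{"dx":8,"dy":6.5,"dz":-1.4,"wx":0,"wy":0,"wz":5},{"dx":10.5,"dy":8.5,"dz":-1.4,"wx":0,"wy":0,"wz":6},{"dx":12,"dy":9.6,"dz":-1.4,"wx":0,"wy":0,"wz":7},{"dx":12.4,"dy":9.8,"dz":-1.4,"wx":0,"wy":0,"wz":7},{"dx":12.4,"dy":9.8,"dz":-1.4,"wx":0,"wy":0,"wz":7},{"dx":12.4,"dy":9.8,"dz":-1.4,"wx":0,"wy":0,"wz":7},{"dx":12.4,"dy":9.8,"dz":-1.4,"wx":0,"wy":0,"wz":7},{"dx":12.4,"dy":9.8,"dz":-1.4,"wx":0,"wy":0,"wz":7}]'
python3 - <<'E'
from h import *
s=arm.get_state(); z=s["eef_pos"][2]
im=arm.grab_frame("wrist"); cv2.imwrite("pics/w3.png",im[:,:,::-1])
for n in("steriliser","snips"):
  print(n,[(np.round(d["centre"],3).tolist(),round(d["confidence"],2)) for d in arm.mark_of("wrist",n)[:2]])
outline("wrist","steriliser",.075); outline("wrist","snips",z+.005)
E
```

```text
t: 6.8
eef_pos: [0.5096, -0.1906, 0.2175]
ee_rot: [-3.142, -0.0, 1.779]
force: [-0.3, 0.7, -1.6]
width: 0.0256
gripper_force: 25.0
steriliser [([0.533, -0.162, 0.003], 0.84)]
snips [([0.516, -0.19, 0.217], 0.8)]
wrist steriliser 0.7 centre [ 568.9 -155. ] size [105.5 118.5] long-axis deg 13.2 px [399. 205.]
wrist snips 0.64 centre [ 501.7 -151.5] size [19.1 77.1] long-axis deg 102.0 px [322. 224.]
```

View pics/w3.png

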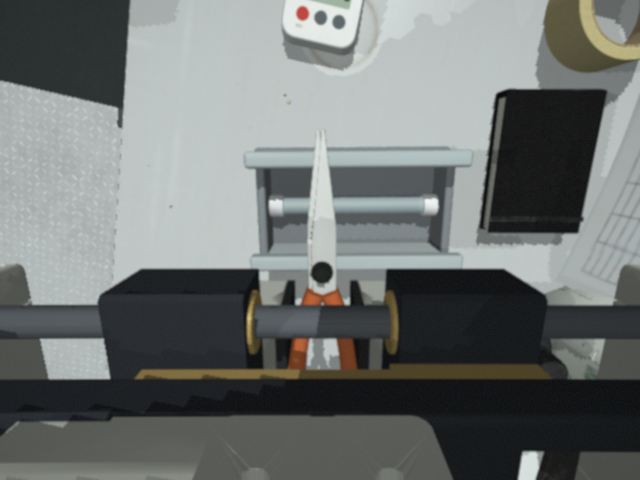

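Snips are held well-aligned, blades up to (321,132). The rails are clear: +y rail from (245,158) to (471,157), -y rail from (252,261) to (461,260). I use those pixels.

Run:
```python
from h import *
p=toplane("wrist",[[245,157],[471,156],[252,260],[461,259]],.075)[:,:2]*1000
print(p.round(1)); a=p[:2];b=p[2:]
for l in(a,b): d=l[1]-l[0]; print(np.linalg.norm(d),np.degrees(np.arctan2(d[1],d[0])))
print(a.mean(0),b.mean(0),p.mean(0), np.linalg.norm(a.mean(0)-b.mean(0)))
```

```text
[[ 434.2 -139. ]
 [ 615.6  -99.7]
 [ 453.9 -225.2]
 [ 634.4 -185.9]]
185.58439886156765 12.22539273502268
184.7501847779219 12.276261834451375
[ 524.88560615 -119.38358122] [ 544.14723096 -205.52539006] [ 534.51641855 -162.45448564] 88.26902865512747
```

```bash
python3 -c "
from h import *
go([.4954,-.172,.0785],yaw=102.2)"
```

```text
shift [ 2.09 -1.03 13.91] turn [-0.  -0.  -0.2]
```

```bash
python3 -m crank '[{"dx":1,"dy":-0.5,"dz":1,"wx":0,"wy":0,"wz":0},{"dx":2.1,"dy":-1,"dz":4,"wx":0,"wy":0,"wz":0},{"dx":2.1,"dy":-1,"dz":7.5,"wx":0,"wy":0,"wz":0},{"dx":2.1,"dy":-1,"dz":10.5,"wx":0,"wy":0,"wz":0},{"dx":2.1,"dy":-1,"dz":12,"wx":0,"wy":0,"wz":0},{"dx":2.1,"dy":-1,"dz":13,"wx":0,"wy":0,"wz":0},{"dx":2.1,"dy":-1,"dz":13.6,"wx":0,"wy":0,"wz":0},{"dx":2.1,"dy":-1,"dz":13.9,"wx":0,"wy":0,"wz":0},{"dx":2.1,"dy":-1,"dz":13.9,"wx":0,"wy":0,"wz":0},{"dx":2.1,"dy":-1,"dz":13.9,"wx":0,"wy":0,"wz":0}]'
```

```text
t: 8.3
eef_pos: [0.4959, -0.1718, 0.079]
ee_rot: [3.141, 0.0, 1.78]
force: [-0.7, -0.5, -1.3]
width: 0.0253
gripper_force: 25.0
```

```bash
python3 -m crank '[{"dx":0,"dy":0,"dz":0,"wx":0,"wy":0,"wz":0},{"dx":0,"dy":0,"dz":0,"wx":0,"wy":0,"wz":0},{"dx":0,"dy":0,"dz":0,"wx":0,"wy":0,"wz":0},{"dx":0,"dy":0,"dz":0,"wx":0,"wy":0,"wz":0},{"dx":0,"dy":0,"dz":-1,"wx":0,"wy":0,"wz":0},{"dx":0,"dy":0,"dz":-4,"wx":0,"wy":0,"wz":0},{"dx":0,"dy":0,"dz":-8,"wx":0,"wy":0,"wz":0},{"dx":0,"dy":0,"dz":-12,"wx":0,"wy":0,"wz":0},{"dx":0,"dy":0,"dz":-15,"wx":0,"wy":0,"wz":0},{"dx":0,"dy":0,"dz":-15,"wx":0,"wy":0,"wz":0}]' 5
python3 - <<'E'
from h import *
arm.grab_frame("wrist"); print([(np.round(d["centre"],3).tolist(),round(d["confidence"],2)) for d in arm.mark_of("wrist","snips")[:2]])
outline("wrist","snips",.085)
go([.47,.36,.22],yaw=90)
E
```

```text
t: 9.55
eef_pos: [0.4971, -0.1719, 0.232]
ee_rot: [3.136, 0.002, 1.78]
force: [-0.4, 0.4, -0.4]
width: 0.0499
gripper_force: 0.0
[([0.496, -0.173, 0.077], 0.7)]
wrist snips 0.65 centre [ 492.8 -165. ] size [ 34.3 141.5] long-axis deg 102.0 px [320. 237.]
shift [52.53  8.56  0.84] turn [-0. -0. 12.]
```

Snips lie on the rails at (0.496,-0.173,0.077). Next, the dibber.

```bash
python3 -m crank '[{"dx":4,"dy":0.6,"dz":0,"wx":0,"wy":0,"wz":1},{"dx":10,"dy":1.6,"dz":0,"wx":0,"wy":0,"wz":3},{"dx":16,"dy":2.6,"dz":0,"wx":0,"wy":0,"wz":4},{"dx":22,"dy":3.6,"dz":0,"wx":0,"wy":0,"wz":5},{"dx":28,"dy":4.6,"dz":0,"wx":0,"wy":0,"wz":6},{"dx":34,"dy":5.6,"dz":0,"wx":0,"wy":0,"wz":8},{"dx":40,"dy":6.6,"dz":0,"wx":0,"wy":0,"wz":9},{"dx":46,"dy":7.6,"dz":0,"wx":0,"wy":0,"wz":10},{"dx":51,"dy":8.4,"dz":0,"wx":0,"wy":0,"wz":11},{"dx":52.5,"dy":8.6,"dz":0,"wx":0,"wy":0,"wz":12}]' 8
python3 - <<'E'
from h import *
arm.get_state(); im=arm.grab_frame("wrist"); cv2.imwrite("pics/w4.png",im[:,:,::-1])
print([(np.round(d["centre"],3).tolist(),round(d["confidence"],2)) for d in arm.mark_of("wrist","dibber")[:2]])
outline("wrist","dibber",.014)
print(np.round(toplane("wrist",[[320,240]],.014),3))
E
```

```text
t: 10.95
eef_pos: [0.4978, -0.1198, 0.1782]
ee_rot: [3.125, -0.121, 1.667]
force: [0.1, -0.2, -0.3]
width: 0.0802
gripper_force: 0.0
[]Traceback (most recent call last):
  File "<stdin>", line 4, in <module>
  File "h.py", line 10, in outline
    m=arm.masks_of(c,n)[i]; ct=max(cv2.findContours(m["pixels"].astype(np.uint8),0,1)[0],key=cv2.contourArea)
      ~~~~~~~~~~~~~~~~~^^^
IndexError: list index out of range
```

View pics/w4.png

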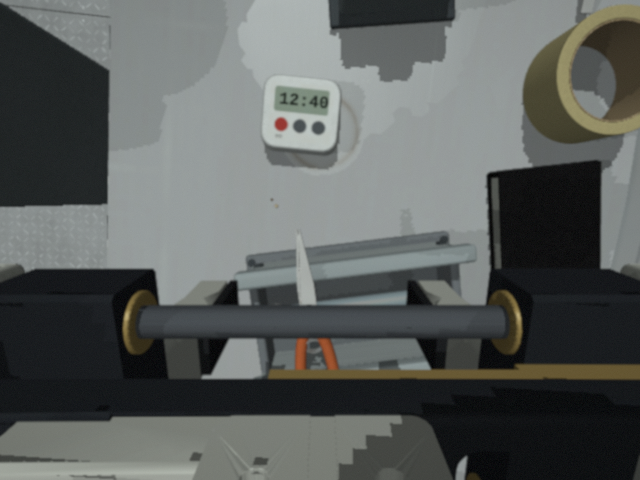

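The arm stopped short (at y=-0.12, tilted); something is limiting it. I check the joints.

Run:
```python
from h import *
s=arm.get_state();print(s["q"].round(3),s["qd"].round(2),s["force"].round(1),s["joint_efforts"].round(1))
```

```text
[ 0.049  0.15  -0.337 -0.138 -1.078 -3.03 ] [ 0.01 -0.01  0.01  0.   -0.   -0.  ] [ 0.8 -0.2  0. ] [ -0.3 -39.   26.7   5.9   0.   -0. ]
```

Joint 6 hit its limit at -3.03. The dibber needs the half-turn grasp (yaw -90°), so I turn the other way.

Run:
```python
from h import *
go([.46,.10,.26],yaw=195)
```

```text
shift [23.06 -1.54 -5.45] turn [  6.7  -4.3 -99.4]
```

```bash
python3 -m crank '[{"dx":1,"dy":0,"dz":-3,"wx":0.7,"wy":-0.4,"wz":-10},{"dx":3,"dy":0,"dz":-5.4,"wx":1.3,"wy":-0.9,"wz":-20},{"dx":6,"dy":-0.4,"dz":-5.4,"wx":2,"wy":-1.3,"wz":-30},{"dx":9,"dy":-0.6,"dz":-5.4,"wx":2.7,"wy":-1.7,"wz":-40},{"dx":12,"dy":-0.8,"dz":-5.4,"wx":3.4,"wy":-2.2,"wz":-50},{"dx":15,"dy":-1,"dz":-5.4,"wx":4,"wy":-2.6,"wz":-60},{"dx":18,"dy":-1.2,"dz":-5.4,"wx":4.7,"wy":-3,"wz":-70},{"dx":21,"dy":-1.4,"dz":-5.4,"wx":5.4,"wy":-3.4,"wz":-80},{"dx":23,"dy":-1.5,"dz":-5.4,"wx":6,"wy":-3.9,"wz":-90},{"dx":23,"dy":-1.5,"dz":-5.4,"wx":6.7,"wy":-4.3,"wz":-99.4}]' 8
python3 - <<'E'
from h import *
print(arm.get_state()["q"].round(2)); go([.49,.37,.23],yaw=270)
E
```

```text
t: 12.35
eef_pos: [0.4606, 0.1014, 0.2605]
ee_rot: [-3.141, 0.002, -2.871]
force: [-0.8, -0.2, -0.6]
width: 0.0801
gripper_force: 0.0
[ 0.64 -0.01 -0.36  0.   -1.21 -1.94]
shift [-10.01  25.09   3.07] turn [ -0.1   0.1 -74.5]
```

```bash
python3 -m crank '[{"dx":-1.3,"dy":3.2,"dz":0,"wx":0,"wy":0,"wz":-9.5},{"dx":-2.6,"dy":6.5,"dz":0.5,"wx":0,"wy":0,"wz":-19},{"dx":-4,"dy":10,"dz":1,"wx":0,"wy":0,"wz":-28},{"dx":-5.5,"dy":13.5,"dz":1.5,"wx":0,"wy":0,"wz":-37},{"dx":-7,"dy":17,"dz":2,"wx":0,"wy":0,"wz":-47},{"dx":-8.2,"dy":20.5,"dz":2.5,"wx":0,"wy":0,"wz":-56},{"dx":-9.3,"dy":23.5,"dz":3,"wx":0,"wy":0,"wz":-65},{"dx":-10,"dy":25,"dz":3,"wx":0,"wy":0,"wz":-74.5},{"dx":-10,"dy":25,"dz":3,"wx":0,"wy":0,"wz":-74.5},{"dx":-10,"dy":25,"dz":3,"wx":0,"wy":0,"wz":-74.5}]' 8
python3 - <<'E'
from h import *
print(arm.get_state()["q"].round(2))
im=arm.grab_frame("wrist"); cv2.imwrite("pics/w5.png",im[:,:,::-1])
print([(np.round(d["centre"],3).tolist(),round(d["confidence"],2)) for d in arm.mark_of("wrist","dibber")[:2]])
outline("wrist","dibber",.014)
E
```

```text
t: 13.6
eef_pos: [0.492, 0.367, 0.23]
ee_rot: [-3.141, 0.0, -1.581]
force: [-0.3, -0.1, -0.9]
width: 0.0799
gripper_force: 0.0
[ 0.96  0.26 -0.13  0.   -1.19 -0.97]
[([0.487, 0.359, 0.003], 0.98)]
wrist dibber 0.81 centre [486.5 359.3] size [ 28.6 139. ] long-axis deg 89.2 px [327. 211.]
```

View pics/w5.png

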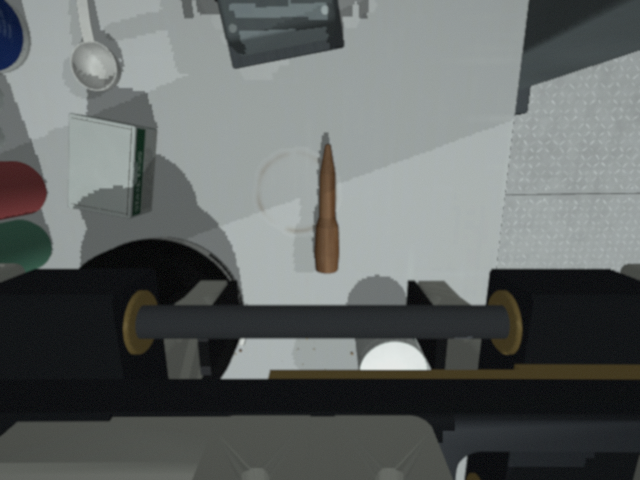

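Wrist view: the dibber lies at px (327,205), handle end (327,271), tip (327,140). I check the clearance of the gripper's body to the black pot at lower left.

Run:
```python
from h import *
px=[[110,250],[180,238],[220,262],[243,310],[362,355],[430,355]]
for z in(0,.07,.12): print(z,(toplane("wrist",px,z)[:,:2]*1000).round().tolist())
s=[[109,200],[185,205],[147,172],[147,237]]
for z in(0,.07,.12): print(z,(toplane("top",s,z)[:,:2]*1000).round().tolist())
```

```text
0 [[733.0, 404.0], [652.0, 391.0], [610.0, 419.0], [587.0, 479.0], [445.0, 540.0], [361.0, 541.0]]
0.07 [[689.0, 385.0], [623.0, 374.0], [588.0, 398.0], [570.0, 447.0], [453.0, 497.0], [385.0, 497.0]]
0.12 [[658.0, 372.0], [602.0, 363.0], [573.0, 383.0], [557.0, 424.0], [459.0, 466.0], [401.0, 466.0]]
0 [[694.0, 607.0], [677.0, 389.0], [773.0, 500.0], [588.0, 495.0]]
0.07 [[681.0, 572.0], [666.0, 366.0], [756.0, 471.0], [582.0, 467.0]]
0.12 [[673.0, 547.0], [658.0, 350.0], [744.0, 450.0], [577.0, 446.0]]
```

The wide brim sits at bench level (the two views agree at z=0), so about 3 cm of clearance remains. Going down.

```bash
python3 -m crank '[{"dx":0,"dy":0.5,"dz":2,"wx":0,"wy":0,"wz":0},{"dx":0,"dy":0.5,"dz":7,"wx":0,"wy":0,"wz":0},{"dx":0.3,"dy":0.5,"dz":12,"wx":0,"wy":0,"wz":0},{"dx":0.3,"dy":0.5,"dz":16,"wx":0,"wy":0,"wz":0},{"dx":0.3,"dy":0.5,"dz":19,"wx":0,"wy":0,"wz":0},{"dx":0.3,"dy":0.5,"dz":21,"wx":0,"wy":0,"wz":0},{"dx":0.3,"dy":0.5,"dz":22,"wx":0,"wy":0,"wz":0},{"dx":0.3,"dy":0.5,"dz":22.5,"wx":0,"wy":0,"wz":0},{"dx":0.3,"dy":0.5,"dz":22.5,"wx":0,"wy":0,"wz":0},{"dx":0.3,"dy":0.5,"dz":22.5,"wx":0,"wy":0,"wz":0}]' 7 20
python3 -m crank '[{"dx":0,"dy":0,"dz":0,"wx":0,"wy":0,"wz":0},{"dx":0,"dy":0,"dz":0,"wx":0,"wy":0,"wz":0},{"dx":0,"dy":0,"dz":0,"wx":0,"wy":0,"wz":0},{"dx":0,"dy":0,"dz":0,"wx":0,"wy":0,"wz":0},{"dx":0,"dy":0,"dz":0,"wx":0,"wy":0,"wz":0},{"dx":0,"dy":0,"dz":-2,"wx":0,"wy":0,"wz":0},{"dx":0,"dy":0,"dz":-6,"wx":0,"wy":0,"wz":0},{"dx":0,"dy":0,"dz":-11,"wx":0,"wy":0,"wz":0},{"dx":0,"dy":0,"dz":-17,"wx":0,"wy":0,"wz":0},{"dx":0,"dy":0,"dz":-23,"wx":0,"wy":0,"wz":0}]' 1
python3 - <<'E'
from h import *
c=np.array([.5345,-.1635]); a=np.radians(12.2); p=c+.04*np.array([np.cos(a),np.sin(a)])+.006*np.array([-np.sin(a),np.cos(a)])
print(p); go([*p,.24],yaw=282.2)
E
```

```text
t: 15.0
eef_pos: [0.4877, 0.3647, 0.0057]
ee_rot: [-3.14, 0.001, -1.578]
force: [0.0, 1.1, -0.3]
width: 0.0699
gripper_force: 0.0
t: 16.25
eef_pos: [0.4868, 0.364, 0.2366]
ee_rot: [-3.141, -0.0, -1.578]
force: [-0.4, 0.3, -1.3]
width: 0.024
gripper_force: 20.0
[ 0.57232869 -0.14918251]
shift [51.25 -8.94 -0.32] turn [ -0.   -0.  -12.6]
```

```bash
python3 -m crank '[{"dx":3,"dy":-0.5,"dz":0,"wx":0,"wy":0,"wz":-1},{"dx":8,"dy":-1.4,"dz":0,"wx":0,"wy":0,"wz":-2},{"dx":14,"dy":-2.4,"dz":0,"wx":0,"wy":0,"wz":-4},{"dx":20,"dy":-3.5,"dz":0,"wx":0,"wy":0,"wz":-5},{"dx":26,"dy":-4.5,"dz":0,"wx":0,"wy":0,"wz":-7},{"dx":32,"dy":-5.6,"dz":0,"wx":0,"wy":0,"wz":-8},{"dx":38,"dy":-6.6,"dz":0,"wx":0,"wy":0,"wz":-10},{"dx":44,"dy":-7.7,"dz":0,"wx":0,"wy":0,"wz":-11},{"dx":49,"dy":-8.6,"dz":0,"wx":0,"wy":0,"wz":-12},{"dx":51.2,"dy":-8.9,"dz":0,"wx":0,"wy":0,"wz":-12.6}]'
python3 - <<'E'
from h import *
go([.5723,-.1492,.0805],yaw=282.2)
im=arm.grab_frame("wrist")
print([(np.round(d["centre"],3).tolist(),round(d["confidence"],2)) for d in arm.mark_of("wrist","dibber")[:2]])
E
```

```text
t: 17.5
eef_pos: [0.572, -0.151, 0.2344]
ee_rot: [3.142, 0.0, -1.361]
force: [-0.9, 0.5, -1.5]
width: 0.0241
gripper_force: 20.0
shift [-0.17 -0.07 15.39] turn [ 0.   0.  -0.2]
[([0.571, -0.154, 0.234], 0.76)]
```

```bash
python3 -m crank '[{"dx":-0.2,"dy":0,"dz":2,"wx":0,"wy":0,"wz":0},{"dx":-0.2,"dy":0,"dz":6,"wx":0,"wy":0,"wz":0},{"dx":-0.2,"dy":0,"dz":9.5,"wx":0,"wy":0,"wz":0},{"dx":-0.2,"dy":0,"dz":12,"wx":0,"wy":0,"wz":0},{"dx":-0.2,"dy":0,"dz":13.5,"wx":0,"wy":0,"wz":0},{"dx":-0.2,"dy":0,"dz":14.5,"wx":0,"wy":0,"wz":0},{"dx":-0.2,"dy":0,"dz":15,"wx":0,"wy":0,"wz":0},{"dx":-0.2,"dy":0,"dz":15.3,"wx":0,"wy":0,"wz":0},{"dx":-0.2,"dy":0,"dz":15.3,"wx":0,"wy":0,"wz":0},{"dx":-0.2,"dy":0,"dz":15.3,"wx":0,"wy":0,"wz":0}]'
python3 -m crank '[{"dx":0,"dy":0,"dz":0,"wx":0,"wy":0,"wz":0},{"dx":0,"dy":0,"dz":0,"wx":0,"wy":0,"wz":0},{"dx":0,"dy":0,"dz":0,"wx":0,"wy":0,"wz":0},{"dx":0,"dy":0,"dz":0,"wx":0,"wy":0,"wz":0},{"dx":0,"dy":0,"dz":-1,"wx":0,"wy":0,"wz":0},{"dx":0,"dy":0,"dz":-4,"wx":0,"wy":0,"wz":0},{"dx":0,"dy":0,"dz":-8,"wx":0,"wy":0,"wz":0},{"dx":0,"dy":0,"dz":-12,"wx":0,"wy":0,"wz":0},{"dx":0,"dy":0,"dz":-16,"wx":0,"wy":0,"wz":0},{"dx":0,"dy":0,"dz":-18,"wx":0,"wy":0,"wz":0}]' 4.6
python3 - <<'E'
from h import *
im=arm.grab_frame("wrist"); cv2.imwrite("pics/w6.png",im[:,:,::-1])
for n in("dibber","snips"):print([(np.round(d["centre"],3).tolist(),round(d["confidence"],2)) for d in arm.mark_of("wrist",n)[:2]])
go([.52,.2,.26],yaw=279)
E
```

```text
t: 18.85
eef_pos: [0.5723, -0.1464, 0.0824]
ee_rot: [-3.14, -0.0, -1.358]
force: [0.1, 0.1, -1.3]
width: 0.0238
gripper_force: 20.0
t: 20.1
eef_pos: [0.5726, -0.1466, 0.2655]
ee_rot: [-3.137, -0.001, -1.358]
force: [-0.1, 0.8, -1.3]
width: 0.046
gripper_force: 0.0
[([0.57, -0.15, 0.078], 0.68)]
[([0.5, -0.173, 0.078], 0.73), ([0.535, -0.163, 0.003], 0.59)]
shift [-34.96  -2.19   0.35] turn [-0.2 -0.   3.2]
```

View pics/w6.png

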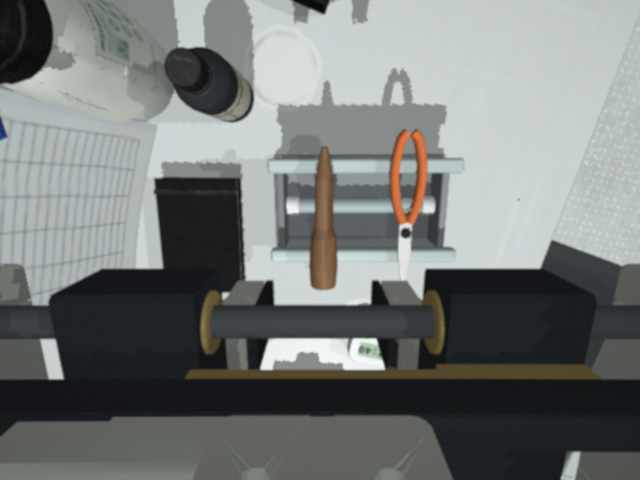

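Both tools bridge both rails: dibber at px (324,220), snips at (405,200), with handles and tips beyond the rails. Now I go beyond the toggle with closed fingers.

```bash
python3 -m crank '[{"dx":-3,"dy":-0.2,"dz":0,"wx":0,"wy":0,"wz":0},{"dx":-8,"dy":-0.5,"dz":0,"wx":0,"wy":0,"wz":1},{"dx":-14,"dy":-0.9,"dz":0,"wx":0,"wy":0,"wz":1.5},{"dx":-20,"dy":-1.3,"dz":0,"wx":0,"wy":0,"wz":2},{"dx":-26,"dy":-1.6,"dz":0,"wx":0,"wy":0,"wz":2.5},{"dx":-31,"dy":-2,"dz":0,"wx":0,"wy":0,"wz":3},{"dx":-34,"dy":-2.2,"dz":0,"wx":0,"wy":0,"wz":3.2},{"dx":-35,"dy":-2.2,"dz":0,"wx":0,"wy":0,"wz":3.2},{"dx":-35,"dy":-2.2,"dz":0,"wx":0,"wy":0,"wz":3.2},{"dx":-35,"dy":-2.2,"dz":0,"wx":0,"wy":0,"wz":3.2}]' 0 20
python3 - <<'E'
from h import *
im=arm.grab_frame("wrist"); cv2.imwrite("pics/w7.png",im[:,:,::-1])
for n in("switch_box","toggle_tip","timer"):print(n,[(np.round(d["centre"],3).tolist(),round(d["confidence"],2)) for d in arm.mark_of("wrist",n)[:2]])
outline("wrist","switch_box",.055)
E
```

```text
t: 21.5
eef_pos: [0.5196, 0.1994, 0.2617]
ee_rot: [-3.141, -0.0, -1.415]
force: [0.4, -0.5, 0.8]
width: 0.0003
gripper_force: 0.0
switch_box [([0.53, 0.147, -0.002], 0.71), ([0.712, 0.174, 0.0], 0.66)]
toggle_tip [([0.535, 0.145, 0.13], 0.62), ([0.709, 0.173, 0.001], 0.23)]
timer [([0.468, 0.006, -0.002], 0.56)]
wrist switch_box 0.59 centre [538.1 147.9] size [107.3 107.4] long-axis deg 9.7 px [316. 163.]
```

View pics/w7.png

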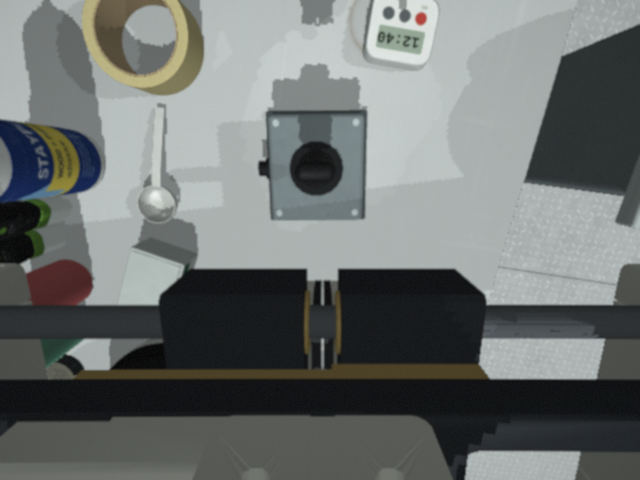

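Wrist view: switch box square to the tool, toggle at (316,167), gland on the left (+x). I come down behind the toggle.

```bash
python3 -c "
from h import *
go([.528,.1915,.105],yaw=279)"
```

```text
shift [ 0.94 -0.67 15.7 ] turn [-0.1  0.  -0.1]
```

```bash
python3 -m crank '[{"dx":0,"dy":-0.4,"dz":2,"wx":0,"wy":0,"wz":0},{"dx":0.2,"dy":-0.7,"dz":6,"wx":0,"wy":0,"wz":0},{"dx":0.2,"dy":-0.7,"dz":9.5,"wx":0,"wy":0,"wz":0},{"dx":0.2,"dy":-0.7,"dz":12,"wx":0,"wy":0,"wz":0},{"dx":0.2,"dy":-0.7,"dz":14,"wx":0,"wy":0,"wz":0},{"dx":0.2,"dy":-0.7,"dz":15.2,"wx":0,"wy":0,"wz":0},{"dx":0.4,"dy":-0.7,"dz":15.7,"wx":0,"wy":0,"wz":0},{"dx":0.7,"dy":-0.7,"dz":15.7,"wx":0,"wy":0,"wz":0},{"dx":0.9,"dy":-0.7,"dz":15.7,"wx":0,"wy":0,"wz":0},{"dx":0.9,"dy":-0.7,"dz":15.7,"wx":0,"wy":0,"wz":0}]'
python3 -m crank '[{"dx":0.6,"dy":0,"dz":0,"wx":0,"wy":0,"wz":0},{"dx":1.2,"dy":0,"dz":0,"wx":0,"wy":0,"wz":0},{"dx":1.7,"dy":0,"dz":0,"wx":0,"wy":0,"wz":0},{"dx":2.2,"dy":0,"dz":0,"wx":0,"wy":0,"wz":0},{"dx":2.7,"dy":0,"dz":0,"wx":0,"wy":0,"wz":0},{"dx":3.2,"dy":0,"dz":0,"wx":0,"wy":0,"wz":0},{"dx":3.7,"dy":0,"dz":0,"wx":0,"wy":0,"wz":0},{"dx":4.2,"dy":0,"dz":0,"wx":0,"wy":0,"wz":0},{"dx":4.2,"dy":0,"dz":0,"wx":0,"wy":0,"wz":0},{"dx":4.2,"dy":0,"dz":0,"wx":0,"wy":0,"wz":0}]'
```

```text
t: 23.0
eef_pos: [0.5284, 0.1926, 0.1056]
ee_rot: [-3.14, 0.0, -1.415]
force: [0.7, -0.1, 0.4]
width: 0.0003
gripper_force: 0.0
t: 24.25
eef_pos: [0.5347, 0.1513, 0.1049]
ee_rot: [-3.141, 0.0, -1.414]
force: [-0.4, 2.6, 0.2]
width: -0.0
gripper_force: 1.2
```

```bash
python3 -m crank '[{"dx":0.3,"dy":0,"dz":0,"wx":0,"wy":0,"wz":0},{"dx":0.6,"dy":0,"dz":0,"wx":0,"wy":0,"wz":0},{"dx":0.9,"dy":0,"dz":0,"wx":0,"wy":0,"wz":0},{"dx":1.1,"dy":0,"dz":0,"wx":0,"wy":0,"wz":0},{"dx":1.3,"dy":0,"dz":0,"wx":0,"wy":0,"wz":0},{"dx":1.4,"dy":0,"dz":0,"wx":0,"wy":0,"wz":0},{"dx":1.4,"dy":0,"dz":0,"wx":0,"wy":0,"wz":0},{"dx":1.4,"dy":0,"dz":0,"wx":0,"wy":0,"wz":0},{"dx":1.4,"dy":0,"dz":0,"wx":0,"wy":0,"wz":0},{"dx":1.4,"dy":0,"dz":0,"wx":0,"wy":0,"wz":0}]'
```

```text
t: 25.5
eef_pos: [0.5368, 0.1374, 0.1049]
ee_rot: [-3.141, 0.0, -1.414]
force: [-0.8, 5.1, -0.8]
width: 0.0006
gripper_force: 2.2
```

```bash
python3 -m crank '[{"dx":0.1,"dy":0,"dz":0,"wx":0,"wy":0,"wz":0},{"dx":0.2,"dy":0,"dz":0,"wx":0,"wy":0,"wz":0},{"dx":0.3,"dy":0,"dz":0,"wx":0,"wy":0,"wz":0},{"dx":0.4,"dy":0,"dz":0,"wx":0,"wy":0,"wz":0},{"dx":0.4,"dy":0,"dz":0,"wx":0,"wy":0,"wz":0},{"dx":0.4,"dy":0,"dz":0,"wx":0,"wy":0,"wz":0},{"dx":0.4,"dy":0,"dz":0,"wx":0,"wy":0,"wz":0},{"dx":0.4,"dy":0,"dz":0,"wx":0,"wy":0,"wz":0},{"dx":0.4,"dy":0,"dz":0,"wx":0,"wy":0,"wz":0},{"dx":0.4,"dy":0,"dz":0,"wx":0,"wy":0,"wz":0}]'
```

```text
t: 26.75
eef_pos: [0.5372, 0.1356, 0.1048]
ee_rot: [-3.14, 0.003, -1.414]
force: [-4.4, 15.1, -0.4]
width: 0.0008
gripper_force: 6.7
```

The force rose to 15 N with the motion blocked, so the toggle is at its stop. I hold for 1.25 s, then ease back.

```bash
python3 -m crank '[{"dx":0,"dy":0,"dz":0,"wx":0,"wy":0,"wz":0},{"dx":0,"dy":0,"dz":0,"wx":0,"wy":0,"wz":0},{"dx":0,"dy":0,"dz":0,"wx":0,"wy":0,"wz":0},{"dx":0,"dy":0,"dz":0,"wx":0,"wy":0,"wz":0},{"dx":0,"dy":0,"dz":0,"wx":0,"wy":0,"wz":0},{"dx":0,"dy":0,"dz":0,"wx":0,"wy":0,"wz":0},{"dx":0,"dy":0,"dz":0,"wx":0,"wy":0,"wz":0},{"dx":0,"dy":0,"dz":0,"wx":0,"wy":0,"wz":0},{"dx":0,"dy":0,"dz":0,"wx":0,"wy":0,"wz":0},{"dx":0,"dy":0,"dz":0,"wx":0,"wy":0,"wz":0}]'
python3 -m crank '[{"dx":-0.4,"dy":0,"dz":0,"wx":0,"wy":0,"wz":0},{"dx":-0.8,"dy":0,"dz":0,"wx":0,"wy":0,"wz":0},{"dx":-1.2,"dy":0,"dz":0,"wx":0,"wy":0,"wz":0},{"dx":-1.6,"dy":0,"dz":0,"wx":0,"wy":0,"wz":0},{"dx":-2,"dy":0,"dz":0,"wx":0,"wy":0,"wz":0},{"dx":-2.5,"dy":0,"dz":0,"wx":0,"wy":0,"wz":0},{"dx":-3,"dy":0,"dz":0,"wx":0,"wy":0,"wz":0},{"dx":-3.5,"dy":0,"dz":0,"wx":0,"wy":0,"wz":0},{"dx":-4.5,"dy":0,"dz":0,"wx":0,"wy":0,"wz":0},{"dx":-6,"dy":0,"dz":0,"wx":0,"wy":0,"wz":0}]'
python3 -m crank '[{"dx":0,"dy":0,"dz":-2,"wx":0,"wy":0,"wz":0},{"dx":0,"dy":0,"dz":-5,"wx":0,"wy":0,"wz":0},{"dx":0,"dy":0,"dz":-9,"wx":0,"wy":0,"wz":0},{"dx":0,"dy":0,"dz":-13,"wx":0,"wy":0,"wz":0},{"dx":0,"dy":0,"dz":-15,"wx":0,"wy":0,"wz":0},{"dx":0,"dy":0,"dz":-15,"wx":0,"wy":0,"wz":0},{"dx":0,"dy":0,"dz":-15,"wx":0,"wy":0,"wz":0},{"dx":0,"dy":0,"dz":-15,"wx":0,"wy":0,"wz":0},{"dx":0,"dy":0,"dz":-15,"wx":0,"wy":0,"wz":0},{"dx":0,"dy":0,"dz":-15,"wx":0,"wy":0,"wz":0}]'
python3 - <<'E'
from h import *
im=arm.grab_frame("top"); cv2.imwrite("pics/top1.png",cv2.resize(im[150:330,150:500],None,fx=2,fy=2)[:,:,::-1])
for n in("toggle_tip","dibber","snips","timer"):print(n,[(np.round(d["centre"],3).tolist(),round(d["confidence"],2)) for d in arm.mark_of("top",n)[:2]])
arm.grab_frame("wrist");print([(np.round(d["centre"],3).tolist(),round(d["confidence"],2)) for d in arm.mark_of("wrist","toggle_tip")[:2]])
E
```

```text
t: 28.0
eef_pos: [0.5372, 0.1356, 0.1048]
ee_rot: [-3.14, 0.003, -1.414]
force: [-4.7, 15.4, -0.8]
width: 0.0006
gripper_force: 6.7
t: 29.25
eef_pos: [0.5278, 0.1931, 0.1048]
ee_rot: [-3.141, -0.0, -1.415]
force: [0.1, -0.4, 0.3]
width: 0.0006
gripper_force: 0.0
t: 30.5
eef_pos: [0.5278, 0.1925, 0.2545]
ee_rot: [-3.141, -0.0, -1.414]
force: [0.9, -0.4, -0.4]
width: 0.0004
gripper_force: 0.0
toggle_tip [([0.536, 0.143, 0.133], 0.43)]
dibber [([0.569, -0.152, 0.076], 0.55), ([0.494, -0.168, 0.076], 0.54)]
snips [([0.496, -0.171, 0.077], 0.69)]
timer [([0.469, -0.001, -0.002], 0.98)]
[([0.536, 0.144, 0.132], 0.67)]
```

View pics/top1.png

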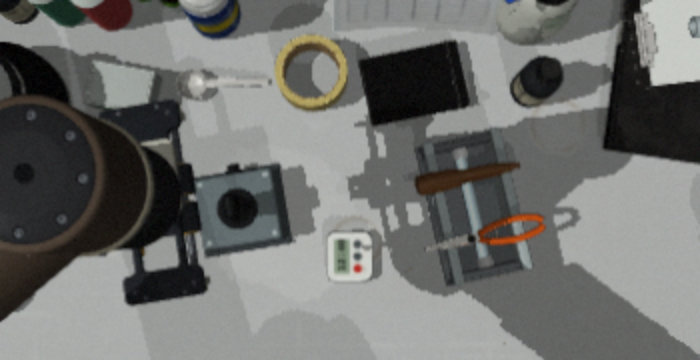

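The dibber at px (468,178) and the snips at (485,235) lie across both rails, the toggle is upright at (238,208), and the bystanders have not moved.

```bash
python3 -c "
from station import arm
print(arm.job_done())"
```

```text
the job is handed in; nothing more can be done
None
```

The dibber and the near snips lie side by side across both rails; the toggle was pushed to its stop toward the steriliser, held there for over a second and is upright again. The job was handed in after about 31 s of robot time.

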